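# Stand the upside-down brush pot mouth-up

## Task

One of the two steel brush-water pots on the bench was left upside down. Pick it up, turn it over and set it down on the bench so that it stands on its foot with its mouth up; do not drop it from a height. Leave the other steel pot and the white paint pot with the black lid where they are.

Things in the scene. Friction and masses are not known exactly. Their poses are not given: they have to be found in the camera images.
- water_pot_center (a point): the upside-down brush-water pot: steel, 60 mm outside diameter, 44 mm tall, 0.16 kg, 12 mm thick heavy bottom. Wall (3 mm) straight for 28 mm from the mouth, then rounding in to a flat foot 34 mm wide: laid on its side it rolls up onto its foot by itself. Point: its centre, half-way up; own z points out of the mouth (down at the start, rim on the bench, z = 0)
- spare_pot_center (a point): the other brush-water pot, of the same shape and size, already mouth-up; to be left alone. Point: its centre, half-way up
- paint_pot_center (a point): small closed paint pot, white with a black lid, 35 mm diameter, 38 mm tall, to be left alone. Point: its centre, half-way up
Mind the look-alikes: they are no part of the job. Leave any pink, turquoise or yellow look-alike of the part that bears water_pot_center alone.

How it is judged:
On the way:
1. the upside-down pot is picked up clear of the bench (height (world z) of water_pot_center above 0.055 m and contact force between water_pot and the fingers above 0.5 N), for 0.2 s.
At the end, for the whole second after the job is handed in: The pot that was upside down stands at rest on its foot on the bench, mouth up within 10 degrees, its centre 14 to 32 mm above the bench; the other steel pot (still upright) and the paint pot are within 20 mm of where they were (angle between each of water_pot_center, spare_pot_center's own z axis and vertical below 0.17 rad and height (world z) of water_pot_center between 0.014 and 0.032 m and linear speed of water_pot below 0.03 m/s and angular speed of water_pot below 0.3 rad/s and distance of each of spare_pot_center, paint_pot_center from where it was at the start of the episode below 0.02 m); the robot touches nothing.
It fails at once if the pot is dropped: it falls free with its centre more than 100 mm above the bench (height (world z) of water_pot_center above 0.1 m and contact force between water_pot and anything else below 0.02 N).
It fails at once if the other steel pot is moved by more than 30 mm (distance of spare_pot_center from where it was at the start of the episode above 0.03 m).
It fails at once if the paint pot is moved by more than 30 mm (distance of paint_pot_center from where it was at the start of the episode above 0.03 m).
It also fails if it takes over 34 s, if anything falls off the work surface, if the arm or the gripper's body presses on something with over 40 N, if the wrist force passes 120 N, or if a joint passes its speed limit or range.

## Robot

A 7-joint arm with a two-finger parallel gripper is mounted at the origin on a cart in front of the work surface, level with it; the furniture and walls round the work are solid. World frame = base frame: x ahead of the robot, y to its left, z up, the work surface at z = 0. Lengths are in m, angles in rad, forces in N, time in s.
With the tool pointing down it reaches from about 0.425 to 0.875 m from the base axis. Payload 4.7 kg.
Tool frame: the origin (TCP) lies at the very end of the fingers, on their centre line; the grasp point (between the pads) lies 19 mm behind it; z points along the fingers, y is the line along which they close (so a half turn about z gives the same grasp; the last joint's range is limited). The gripper opens to 87 mm and grips with 3 to 60 N. Pads are 19 mm wide; open, the fingers measure 117 mm over their backs; the gripper's body (75 mm by 190 mm) begins 51 mm behind the grasp point.
Start: joints at [-1.21, 0.321, -0.07, 1.45, 0.023, 1.371, -0.057], TCP at [0.221, 0.611, 0.223] pointing down, gripper open.
Joint ranges: [-2.86, 2.86], [-0.3, 2.09], [-1.38, 1.24], [0.06, 2.45], [-1.56, 4.7], [0.09, 2.05], [-2.69, 2.69]. Speed limits (rad/s): [2.57, 2.57, 3.14, 3.14, 3.14, 3.14, 3.14].

## Interface

Orientations are given as a rotation vector (axis times angle).
In Python, from bench import ctrl gives the robot as it stands.
- The arm moves only by the tool jog_arm, never from a script. Its argument "commands" is a list of rows, each a list of 7 numbers: the opening, from 0 (shut) to 1 (fully open), then the shift along the world's x, y, z scaled (see below), then the turn, a rotation vector about the world's x, y, z scaled (see below). A call has exactly 5 rows; each row is the pose to reach, as a shift and turn from the pose commanded when the call began; what a row does not reach only later rows make up. The controller multiplies each number of a shift by 0.5 m and each number of a turn by 30 degrees. A row lasts 1/12 s, in which the tool goes at most 41.7 mm and 7.16 degrees, less where a joint would pass 70% of its speed; a pose out of reach is approached as far as the arm can. A call with a number of a shift or a turn outside -1 to 1 is refused whole. A call with a gripper value outside its range is refused whole. The fingers move at their own pace and stop on an object; "grip_force" is the grip in N (left out, the last holds). Time passes only in rows, so rows that repeat a pose let the fingers close, or fill a call up. It gives the time, the measured TCP pose, the force, the opening and the grip force at its end, in the units of the state.
- ctrl.get_state(): the state, without advancing time (a new reading comes with each control period).
- ctrl.get_image(name): name is "side" or "top" or "wrist"; returns a dict with "frame" (400x640x3 uint8, red, green, blue), "vfov" (degrees; the focal length in pixels is half the picture's height over the tangent of half this angle, whatever the lens; pixels are square), "cx", "cy" (the principal point, pixels), "distortion" ([k1, k2, p1, p2, k3] as OpenCV has them; the pictures are not rectified), "camera_from_world" (4x4, takes a point from world to camera coordinates); the wrist camera has in their place "mount" (4x4, takes a point from camera to tool coordinates, whose origin is the TCP and whose axes are the flange's). Camera axes: x right, y down, z forward; pixel columns grow to the right and rows downward; lengths in m; the calibration is good to about 2 mm. A picture is of the moment at which its call begins: read the wrist's pose just before it. There is no depth.
- ctrl.close_job(): hands the job in; it is judged then, once.
The state is a dict: "time": time; "joint_positions": joint angles; "qd": joint speeds; "joint_torque": joint torques, N m; "position": TCP position; "tool_rot": TCP orientation; "ft_force": force on the tool from outside, world axes, zero at the start; "torque": the same for the moment, N m; "grip_width": opening from 0.0 (shut) to 1.0 (fully open); "grip_force": force on a finger pad.
Only numpy, scipy, OpenCV 4.12 (cv2) and the standard library are available. Lean on these libraries where they do the work, as an engineer would, in place of code of your own. Each camera call takes 0.05 s, during which the arm holds its last target. There are 200 camera calls.

## Working session

There is one attempt and no reset: what is moved stays moved. The work goes in short steps, Python scripts to look and compute and a tool call to move; the robot and the scene stay as the last step left them, time stands still between calls to the robot, and variables do not carry over. Pictures are saved under pics/ and viewed, at most 10 in all, crops included, and the job is handed in when it is done.

Besides the shell and the picture viewer there is one more tool, called after "Call:" by a JSON object that holds its "fn" and its "kwargs". jog_arm: Moves the arm, as the interface text tells. Shifts and turns lie within -1 to 1; 1 stands for 0.5 m of shift or 30 degrees of turn. Its arguments: {"type":"object","properties":{"commands":{"type":"array","items":{"type":"array","items":{"type":"number","minimum":-1,"maximum":1}}},"grip_force":{"type":"number"}},"required":["commands"]}

```bash
mkdir -p pics
cat > h.py <<'E'
import numpy as np, cv2
from bench import ctrl
def K(d):
    f=200/np.tan(np.radians(d['vfov'])/2)
    return np.array([[f,0,d['cx']],[0,f,d['cy']],[0,0,1.]])
def ray(d,uv,z,T=None):
    T=d['camera_from_world'] if T is None else T
    T=np.array(T);p=cv2.undistortPoints(np.array([[uv]],float),K(d),np.array(d['distortion'],float))[0,0]
    R,t=T[:3,:3],T[:3,3];o=-R.T@t;v=R.T@np.array([p[0],p[1],1])
    return o+v*(z-o[2])/v[2]
def proj(d,P,T=None):
    T=np.array(d['camera_from_world'] if T is None else T)
    return cv2.projectPoints(np.array(P,float).reshape(-1,1,3),cv2.Rodrigues(T[:3,:3])[0],T[:3,3],K(d),np.array(d['distortion'],float))[0][:,0]
def save(d,n,crop=None,s=1):
    im=d['frame'][:,:,::-1]
    if crop: im=im[crop[1]:crop[3],crop[0]:crop[2]]
    cv2.imwrite('pics/'+n,cv2.resize(im,None,fx=s,fy=s,interpolation=cv2.INTER_CUBIC))
E
python3 - <<'E'
from h import *
import pickle
print(ctrl.get_state())
for n in ('top','side'):
    d=ctrl.get_image(n); pickle.dump(d,open(n+'.pkl','wb')); save(d,n+'1.png',None,1.25)
    print(n,d['vfov'],d['camera_from_world'],d['distortion'])
E
```

```text
{'time': 0.0, 'joint_positions': array([-1.20990469,  0.32183213, -0.07010609,  1.45166229,  0.02260056,
        1.37079293, -0.05690602]), 'qd': array([ 0.00025861,  0.00041595,  0.00066549,  0.00014865,  0.00068548,
       -0.00082539, -0.00111753]), 'joint_torque': array([-4.91301557e-05, -4.91282845e+01, -4.03854540e-01, -3.12531137e+01,
       -6.38217176e-02,  4.36741335e-02,  1.70588742e-04]), 'position': array([0.22077175, 0.61077642, 0.22146213]), 'tool_rot': array([-5.41902921e-01, -3.09425870e+00,  2.97210690e-03]), 'ft_force': array([-0.29189959,  0.57259273, -0.55477813]), 'torque': array([ 0.03998461,  0.01451674, -0.01936727]), 'grip_force': 0.0, 'grip_width': 1.0012132574974393}
top 55.16985370028495 [[-0.00463114 -0.999899   -0.0134364   0.4300173 ]
 [-0.99705563  0.00564561 -0.07647352  0.41868185]
 [ 0.07654166  0.01304268 -0.99698107  0.86536878]
 [ 0.          0.          0.          1.        ]] [-0.09436172  0.          0.          0.          0.        ]
side 44.50592913095968 [[-0.85536477 -0.51744445  0.02454265  0.57833869]
 [-0.3009636   0.4578319  -0.83654699 -0.01118097]
 [ 0.42163019 -0.72293927 -0.54734522  1.21088617]
 [ 0.          0.          0.          1.        ]] [0.04823485 0.         0.         0.         0.        ]
```

View pics/top1.png

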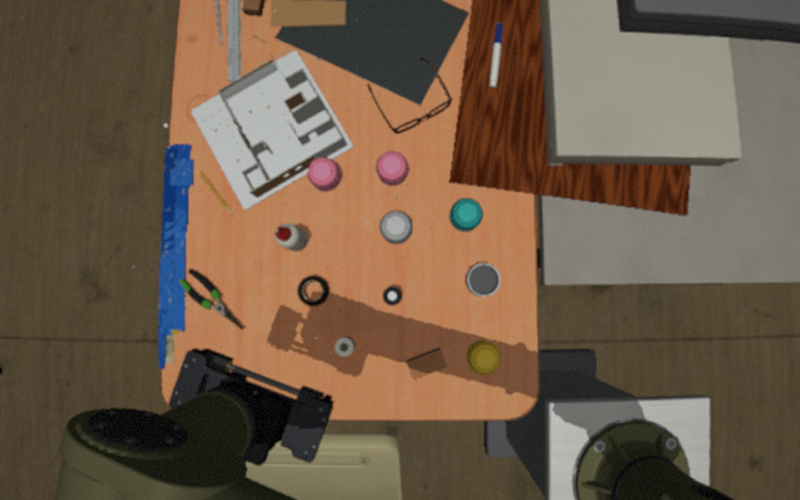

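View pics/side1.png

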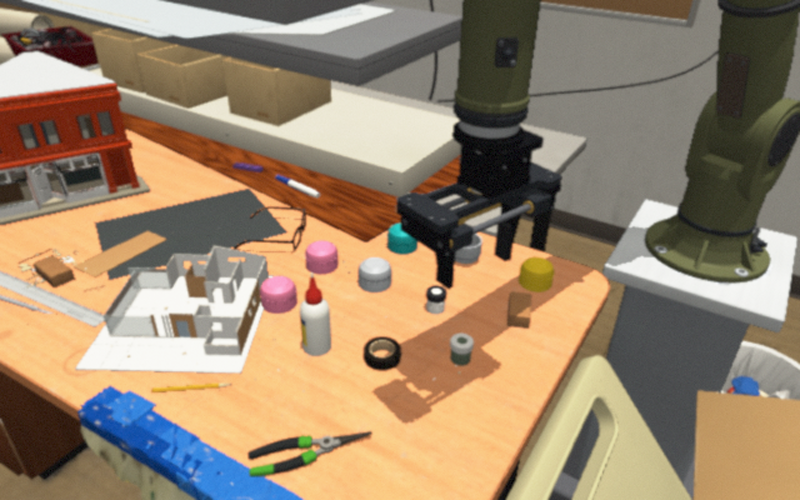

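The top view (800 px wide) shows these candidates:
- Steel pot, closed dome: (396,226)
- Steel pot, open mouth: (483,280), the spare
- Pink look-alikes: (392,168) and (324,173)
- Turquoise look-alike: (466,214)
- Yellow look-alike: (485,358)
- Paint pot: (392,295)

I choose the steel dome at (396,226) and will check it in a close crop.

Run:
```python
from h import *
import pickle
t=pickle.load(open('top.pkl','rb'));s=pickle.load(open('side.pkl','rb'))
a=cv2.resize(t['frame'][110:310,270:430],None,fx=3,fy=3,interpolation=2)
b=cv2.resize(s['frame'][170:270,260:400],None,fx=2.8,fy=3,interpolation=2)[:300,:320]
c=np.zeros((600,800,3),np.uint8);c[:,:480]=a;c[:300,480:]=b[:, :320]
cv2.imwrite('pics/crop1.png',c[:,:,::-1])
for n,p,z in [('target',(396,226),.03),('spare',(483,280),.044),('paint',(392,295),.038),('pinkA',(392,168),.03),('pinkB',(324,173),.03),('turq',(466,214),.03),('yel',(485,358),.03),('bottle',(290,236),.05),('tape',(314,291),.01)]:
    P=ray(t,np.array(p)/1.25,z);print(n,P.round(3),np.hypot(*P[:2]).round(3),(proj(s,P)*1.25).round(0))
```

```text
target [0.478 0.443 0.03 ] 0.652 [[375. 269.]]
spare [0.377 0.287 0.044] 0.474 [[467. 240.]]
paint [0.352 0.451 0.038] 0.571 [[436. 290.]]
pinkA [0.587 0.45  0.03 ] 0.74 [[323. 252.]]
pinkB [0.579 0.577 0.03 ] 0.817 [[280. 288.]]
turq [0.499 0.314 0.03 ] 0.59 [[403. 234.]]
yel [0.237 0.283 0.03 ] 0.37 [[538. 268.]]
bottle [0.458 0.634 0.05 ] 0.782 [[315. 322.]]
tape [0.359 0.598 0.01 ] 0.697 [[383. 352.]]
```

View pics/crop1.png

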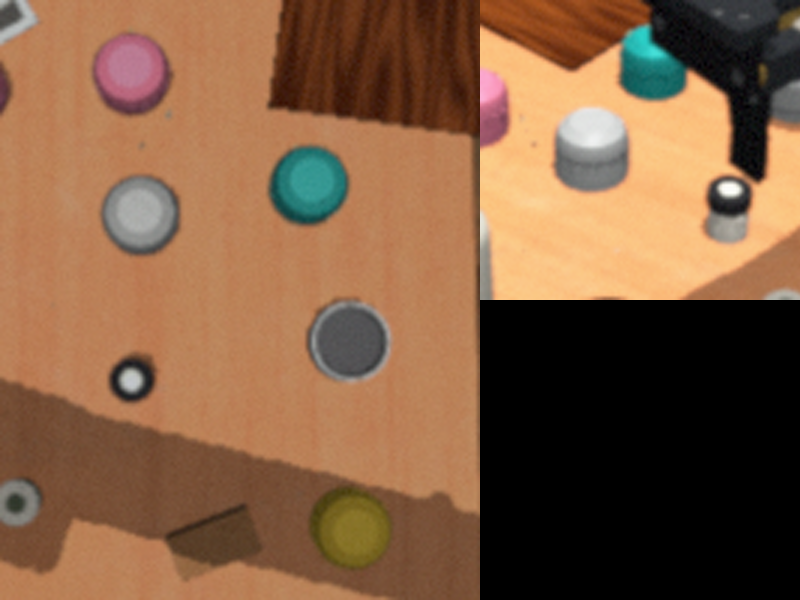

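The crop confirms the choice: steel dome at crop (141,215), mouth down, with paint pot, turquoise and pink pots around it. I'll grasp it with the tool tilted outward 50° at heading 20°, so the gripper body clears the neighbours. After lifting I'll roll the tool 180°, then set the pot down.

```bash
cat >> h.py <<'E'
from scipy.spatial.transform import Rotation as Ro
def tool(phi,th,flip=1):
    phi,th=np.radians([phi,th]);z=np.array([np.sin(th)*np.cos(phi),np.sin(th)*np.sin(phi),-np.cos(th)])
    y=flip*np.array([-np.sin(phi),np.cos(phi),0]);return np.c_[np.cross(y,z),y,z]
def need(grasp,R,back=0):
    s=ctrl.get_state();p=np.array(grasp)+R[:,2]*(.019-back)
    print('t',s['time'],'pos',s['position'].round(4),'goal',p.round(4),'q',s['joint_positions'].round(2),'F',s['ft_force'].round(1),'grip',round(s['grip_width'],3),round(s['grip_force'],1))
    print('shift units',((p-s['position'])/.5).round(4))
    rv=np.degrees((Ro.from_matrix(R)*Ro.from_rotvec(s['tool_rot']).inv()).as_rotvec());print('turn units',(rv/30).round(4),'deg',np.linalg.norm(rv).round(1))
def wristT(d,s):
    T=np.eye(4);T[:3,:3]=Ro.from_rotvec(s['tool_rot']).as_matrix();T[:3,3]=s['position'];return np.linalg.inv(T@np.array(d['mount']))
E
python3 - <<'E'
from h import *
need([.478,.443,.08],tool(20,50),.17)
E
```

```text
t 0.1 pos [0.2208 0.6108 0.2216] goal [0.3693 0.4034 0.1771] q [-1.21  0.32 -0.07  1.45  0.02  1.37 -0.06] F [-0.2  0.4 -0.3] grip 0.997 0.0
shift units [ 0.297  -0.4148 -0.089 ]
turn units [ 0.0051 -1.6988  1.2436] deg 63.2
```

Call:
{"fn": "jog_arm", "kwargs": {"commands": [[1, 0.03, -0.04, 0, 0, -0.17, 0.124], [1, 0.06, -0.08, 0, 0, -0.34, 0.248], [1, 0.09, -0.12, 0, 0, -0.51, 0.372], [1, 0.12, -0.16, 0, 0, -0.68, 0.496], [1, 0.15, -0.21, 0, 0, -0.85, 0.62]]}}

```text
time: 0.52
position: [0.2959, 0.5066, 0.2226]
tool_rot: [0.016, 2.699, 0.107]
ft_force: [-0.0, -0.3, -0.0]
grip_width: 1.0
grip_force: 0.0
```

Call:
{"fn": "jog_arm", "kwargs": {"commands": [[1, 0.03, -0.04, -0.018, 0, -0.17, 0.124], [1, 0.06, -0.08, -0.036, 0, -0.34, 0.248], [1, 0.09, -0.12, -0.054, 0, -0.51, 0.372], [1, 0.12, -0.16, -0.072, 0, -0.68, 0.496], [1, 0.147, -0.205, -0.09, 0, -0.85, 0.62]]}}

```text
time: 0.93
position: [0.3691, 0.4037, 0.1774]
tool_rot: [-0.4, 2.236, 0.186]
ft_force: [1.6, -0.3, 0.1]
grip_width: 1.004
grip_force: 0.0
```

Run:
```python
from h import *
need([.478,.443,.08],tool(20,50),.17)
s=ctrl.get_state();d=ctrl.get_image('wrist');T=wristT(d,s);save(d,'w1.png',None,1.25)
print(proj(d,[[.478,.443,.022],[.478,.443,.044]],T)*1.25, np.linalg.inv(T)[:3,3])
import pickle;pickle.dump((d,s),open('w1.pkl','wb'))
```

```text
t 0.9333 pos [0.3691 0.4037 0.1774] goal [0.3693 0.4034 0.1771] q [-1.21 -0.21 -0.1   2.39  1.14  0.75 -0.2 ] F [ 1.6 -0.3  0.1] grip 1.004 0.0
shift units [ 0.0005 -0.0005 -0.0006]
turn units [-0.0008  0.0076 -0.0078] deg 0.3
[[403.61704869 177.00415046]
 [403.55141001 196.16629267]] [0.20645159 0.34398381 0.22201274]
```

View pics/w1.png

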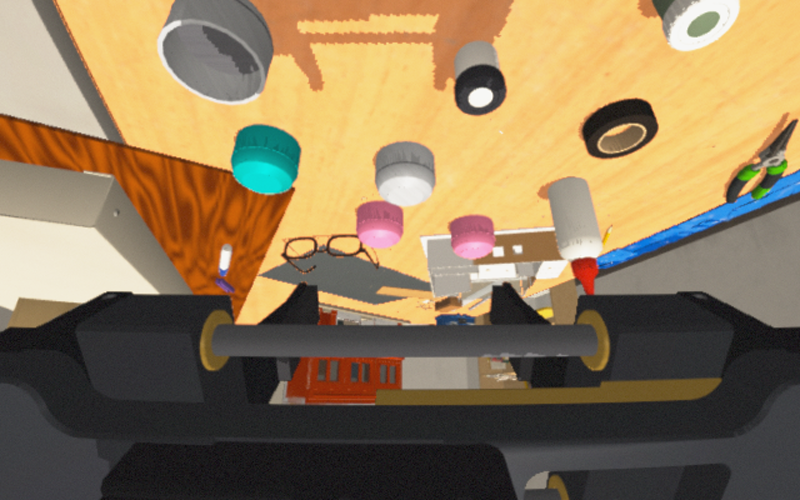

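The wrist view shows the steel pot at about (405,175), where predicted. But the joints (j4 near its limit, j7 near 0) rule out a 180° roll here. I'll tilt sideways instead: grasp at heading −30° leaning one way, then swing about the closing axis to lean the other way.

Run:
```python
from h import *
import pickle
t=pickle.load(open('top.pkl','rb'));w,s=pickle.load(open('w1.pkl','rb'));T=wristT(w,s)
a=np.linspace(0,2*np.pi,60)
def ext(d,c,T=None):
    P=np.vstack([np.c_[c[0]+r*np.cos(a),c[1]+r*np.sin(a),0*a+z] for r,z in((.03,0),(.03,.016),(.03,.028),(.0275,.035),(.017,.044))])
    q=proj(d,P,T);return np.r_[q.min(0),q.max(0)]
for c in([.478,.443],[.477,.446],[.475,.443],[.481,.443]):
    print(c,'top',ext(t,c).round(1),'obs 304 168.3 330 195','wrist',(ext(w,c,T)*1.25).round(1),'obs 375 141 437 207')
need([.477,.445,.021],tool(-30,50),.15)
```

```text
[0.478, 0.443] top [303.9 167.9 330.  195.1] obs 304 168.3 330 195 wrist [372.8 138.8 434.4 205.1] obs 375 141 437 207
[0.477, 0.446] top [302.6 168.4 328.7 195.5] obs 304 168.3 330 195 wrist [376.1 138.9 437.6 205.2] obs 375 141 437 207
[0.475, 0.443] top [303.9 169.2 330.  196.3] obs 304 168.3 330 195 wrist [373.7 136.8 435.7 203.7] obs 375 141 437 207
[0.481, 0.443] top [303.9 166.7 329.9 193.8] obs 304 168.3 330 195 wrist [372.  140.8 433.1 206.5] obs 375 141 437 207
t 0.9833 pos [0.3689 0.3883 0.1646] goal [0.3901 0.4952 0.1052] q [-1.21 -0.21 -0.1   2.42  1.15  0.75 -0.2 ] F [ -0.7 -16.1 -14. ] grip 1.002 0.0
shift units [ 0.0425  0.2137 -0.1189]
turn units [ 0.0436 -0.0114 -1.668 ] deg 50.1
```

Run:
```python
from h import *
for i in range(3):
    ctrl.get_image('side'); need([.479,.4445,.021],tool(-30,50),.15)
```

```text
t 1.0333 pos [0.3686 0.3903 0.1661] goal [0.3921 0.4947 0.1052] q [-1.21 -0.21 -0.1   2.41  1.13  0.75 -0.2 ] F [ 0.3 -1.9 -2. ] grip 1.0 0.0
shift units [ 0.0471  0.2087 -0.1217]
turn units [ 0.0331 -0.0213 -1.6549] deg 49.7
t 1.0833 pos [0.3688 0.3964 0.1712] goal [0.3921 0.4947 0.1052] q [-1.21 -0.21 -0.1   2.4   1.13  0.75 -0.2 ] F [0.1 0.7 0.1] grip 0.997 0.0
shift units [ 0.0465  0.1965 -0.1319]
turn units [ 0.0173 -0.0133 -1.6577] deg 49.7
t 1.1333 pos [0.3691 0.4013 0.1754] goal [0.3921 0.4947 0.1052] q [-1.21 -0.21 -0.1   2.39  1.13  0.75 -0.2 ] F [-0.   0.9  1.4] grip 0.999 0.0
shift units [ 0.0459  0.1868 -0.1404]
turn units [ 0.0055 -0.0047 -1.6615] deg 49.8
```

Call:
{"fn": "jog_arm", "kwargs": {"commands": [[1, 0.004, 0.016, 0, 0, 0, -0.17], [1, 0.009, 0.036, 0, 0, 0, -0.34], [1, 0.014, 0.056, 0, 0, 0, -0.51], [1, 0.019, 0.076, 0, 0, 0, -0.68], [1, 0.023, 0.092, 0, 0, 0, -0.83]]}}

```text
time: 1.55
position: [0.3801, 0.4543, 0.1789]
tool_rot: [0.104, 2.268, -0.043]
ft_force: [-0.2, 0.5, 0.3]
grip_width: 0.997
grip_force: 0.0
```

Call:
{"fn": "jog_arm", "kwargs": {"commands": [[1, 0.005, 0.02, -0.02, 0, 0, -0.17], [1, 0.01, 0.045, -0.05, 0, 0, -0.36], [1, 0.015, 0.065, -0.085, 0, 0, -0.55], [1, 0.02, 0.083, -0.12, 0, 0, -0.72], [1, 0.0226, 0.091, -0.143, 0, 0, -0.83]]}}

```text
time: 1.97
position: [0.3916, 0.4999, 0.1042]
tool_rot: [0.594, 2.209, -0.274]
ft_force: [0.2, -1.3, -0.1]
grip_width: 1.003
grip_force: 0.0
```

Run:
```python
from h import *
for i in range(4): ctrl.get_image('side')
need([.479,.4445,.021],tool(-30,50),.15)
s=ctrl.get_state();d=ctrl.get_image('wrist');T=wristT(d,s);save(d,'w2.png',None,1.25)
a=np.linspace(0,2*np.pi,60)
c=[.479,.4445];P=np.vstack([np.c_[c[0]+r*np.cos(a),c[1]+r*np.sin(a),0*a+z] for r,z in((.03,0),(.03,.016),(.03,.028),(.0275,.035),(.017,.044))])
q=proj(d,P,T)*1.25;print(q.min(0),q.max(0))
```

```text
t 2.1667 pos [0.3921 0.4969 0.1062] goal [0.3921 0.4947 0.1052] q [-1.29  0.55 -0.12  1.66  0.88  1.42 -0.72] F [ 0.6 -0.7  0.3] grip 0.997 0.0
shift units [ 0.0001 -0.0044 -0.0019]
turn units [-0.0007 -0.0007 -0.006 ] deg 0.2
[366.09110812 196.53148981] [436.11050459 267.35876984]
```

View pics/w2.png

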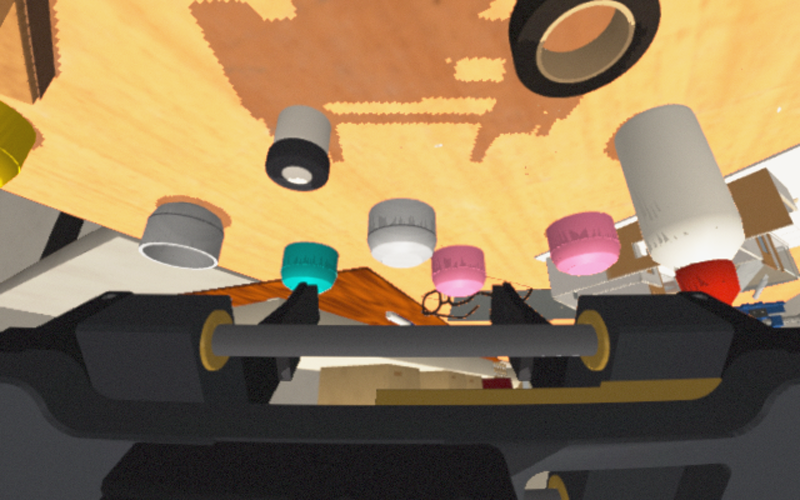

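The wrist view shows the pot outline at x 368–436, y 198–268, matching the prediction. It is centred between the fingers, with no neighbour in the way. Approaching.

Call:
{"fn": "jog_arm", "kwargs": {"commands": [[1, 0.03, -0.017, -0.029, 0, 0, 0], [1, 0.06, -0.035, -0.058, 0, 0, 0], [1, 0.09, -0.052, -0.087, 0, 0, 0], [1, 0.12, -0.069, -0.116, 0, 0, 0], [1, 0.14, -0.081, -0.136, 0, 0, 0]]}}

```text
time: 2.63
position: [0.4635, 0.4536, 0.0391]
tool_rot: [0.59, 2.206, -0.274]
ft_force: [0.3, 0.1, -0.3]
grip_width: 0.997
grip_force: 0.0
```

Call:
{"fn": "jog_arm", "kwargs": {"commands": [[1, 0.015, -0.009, -0.014, 0, 0, 0], [1, 0.03, -0.017, -0.029, 0, 0, 0], [1, 0.045, -0.026, -0.043, 0, 0, 0], [1, 0.055, -0.032, -0.053, 0, 0, 0], [1, 0.059, -0.034, -0.057, 0, 0, 0]]}}

```text
time: 3.05
position: [0.4924, 0.4369, 0.0091]
tool_rot: [0.589, 2.206, -0.276]
ft_force: [0.1, 0.7, -0.2]
grip_width: 1.001
grip_force: 0.0
```

Call:
{"fn": "jog_arm", "kwargs": {"commands": [[1, 0, 0, 0, 0, 0, 0], [1, 0, 0, 0, 0, 0, 0], [1, 0, 0, 0, 0, 0, 0], [0.85, 0, 0, 0, 0, 0, 0], [0.75, 0, 0, 0, 0, 0, 0]], "grip_force": 30}}

```text
time: 3.47
position: [0.4914, 0.4385, 0.0098]
tool_rot: [0.588, 2.207, -0.274]
ft_force: [-0.4, -0.5, -0.2]
grip_width: 0.918
grip_force: 0.0
```

Run:
```python
from h import *
need([.479,.4445,.021],tool(-30,50),0)
```

```text
t 3.4667 pos [0.4914 0.4385 0.0098] goal [0.4916 0.4372 0.0088] q [-1.18  0.64 -0.04  1.75  0.98  1.19 -0.77] F [-0.4 -0.5 -0.2] grip 0.918 0.0
shift units [ 0.0005 -0.0026 -0.0021]
turn units [-0.0001  0.0007 -0.0058] deg 0.2
```

In position. Closing on the pot, then lifting.

Call:
{"fn": "jog_arm", "kwargs": {"commands": [[0.4, 0, 0, 0, 0, 0, 0], [0.4, 0, 0, 0, 0, 0, 0], [0.4, 0, 0, 0, 0, 0, 0], [0.4, 0, 0, 0, 0, 0, 0], [0.4, 0, 0, 0, 0, 0, 0]], "grip_force": 30}}

```text
time: 3.88
position: [0.4917, 0.4379, 0.0096]
tool_rot: [0.588, 2.206, -0.275]
ft_force: [0.2, -0.3, 0.2]
grip_width: 0.684
grip_force: 30.0
```

Call:
{"fn": "jog_arm", "kwargs": {"commands": [[0.4, 0, 0, 0, 0, 0, 0], [0.4, 0, 0, 0, 0, 0, 0], [0.4, 0, 0, 0.01, 0, 0, 0], [0.4, 0, 0, 0.03, 0, 0, 0], [0.4, 0, 0, 0.04, 0, 0, 0]]}}

```text
time: 4.3
position: [0.492, 0.438, 0.0308]
tool_rot: [0.589, 2.206, -0.274]
ft_force: [-0.4, -0.3, -0.4]
grip_width: 0.69
grip_force: 30.0
```

Call:
{"fn": "jog_arm", "kwargs": {"commands": [[0.4, 0, 0, 0.05, 0, 0, 0], [0.4, 0, 0, 0.1, 0, 0, 0], [0.4, 0, 0, 0.16, 0.05, 0.087, 0], [0.4, 0, 0, 0.22, 0.12, 0.21, 0], [0.4, 0, 0, 0.27, 0.2, 0.346, 0]]}}

```text
time: 4.72
position: [0.4906, 0.4391, 0.167]
tool_rot: [0.639, 2.411, -0.217]
ft_force: [1.5, -0.2, -1.8]
grip_width: 0.689
grip_force: 30.0
```

Call:
{"fn": "jog_arm", "kwargs": {"commands": [[0.4, 0, 0, 0.03, 0.1, 0.173, 0], [0.4, 0, 0, 0.04, 0.2, 0.346, 0], [0.4, -0.01, 0.01, 0.04, 0.3, 0.52, 0], [0.4, -0.02, 0.02, 0.04, 0.4, 0.693, 0], [0.4, -0.03, 0.03, 0.04, 0.5, 0.866, 0]]}}

```text
time: 5.13
position: [0.4769, 0.4532, 0.1873]
tool_rot: [0.776, 2.906, -0.046]
ft_force: [-0.7, 0.5, -1.0]
grip_width: 0.686
grip_force: 30.0
```

Call:
{"fn": "jog_arm", "kwargs": {"commands": [[0.4, -0.01, 0.01, 0, 0.1, 0.173, 0], [0.4, -0.02, 0.02, 0, 0.2, 0.346, 0], [0.4, -0.03, 0.03, 0, 0.3, 0.52, 0], [0.4, -0.04, 0.04, 0, 0.4, 0.693, 0], [0.4, -0.05, 0.05, 0, 0.5, 0.866, 0]]}}

```text
time: 5.55
position: [0.4526, 0.4775, 0.1866]
tool_rot: [-0.714, -2.673, -0.146]
ft_force: [0.3, -0.2, -2.6]
grip_width: 0.682
grip_force: 30.0
```

Call:
{"fn": "jog_arm", "kwargs": {"commands": [[0.4, -0.01, 0.01, 0, 0.1, 0.173, 0], [0.4, -0.02, 0.02, 0, 0.2, 0.346, 0], [0.4, -0.03, 0.03, 0, 0.3, 0.52, 0], [0.4, -0.04, 0.04, 0, 0.38, 0.658, 0], [0.4, -0.05, 0.05, 0, 0.44, 0.762, 0]]}}

```text
time: 5.97
position: [0.4287, 0.5007, 0.1835]
tool_rot: [-0.601, -2.232, -0.271]
ft_force: [0.3, -0.3, -2.2]
grip_width: 0.686
grip_force: 30.0
```

Run:
```python
from h import *
need([.44,.50,.10],tool(150,60,-1),0)
s=ctrl.get_state();a=ctrl.get_image('side');save(a,'s2.png',(150,40,500,300),2)
```

```text
t 5.9667 pos [0.4287 0.5007 0.1835] goal [0.4258 0.5082 0.0905] q [-0.36  0.67 -0.27  1.3  -0.58  1.61  0.54] F [ 0.3 -0.3 -2.2] grip 0.686 30.0
shift units [-0.006   0.0151 -0.1861]
turn units [0.1919 0.3343 0.0055] deg 11.6
```

View pics/s2.png

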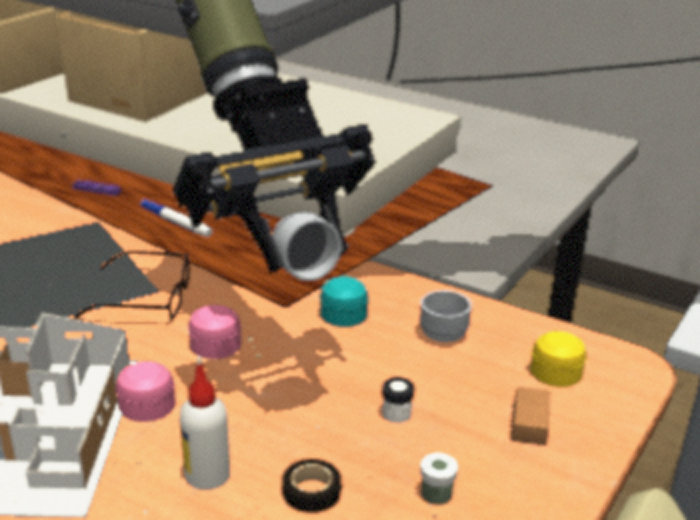

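The side view shows the pot held with its mouth turned to about horizontal, at crop (308,245). The other objects are unmoved. Finishing the tilt and lowering.

Call:
{"fn": "jog_arm", "kwargs": {"commands": [[0.4, 0, 0.004, -0.03, 0.06, 0.104, 0], [0.4, 0, 0.008, -0.08, 0.12, 0.208, 0], [0.4, -0.002, 0.012, -0.13, 0.17, 0.294, 0], [0.4, -0.002, 0.012, -0.18, 0.19, 0.329, 0], [0.4, -0.002, 0.012, -0.22, 0.19, 0.329, 0]]}}

```text
time: 6.43
position: [0.426, 0.5068, 0.0707]
tool_rot: [-0.55, -2.043, -0.313]
ft_force: [0.8, -0.9, -1.8]
grip_width: 0.683
grip_force: 30.0
```

Call:
{"fn": "jog_arm", "kwargs": {"commands": [[0.4, 0, 0, -0.03, 0, 0, 0], [0.4, 0, 0, -0.05, 0, 0, 0], [0.4, 0, 0, -0.07, 0, 0, 0], [0.4, 0, 0, -0.085, 0, 0, 0], [0.4, 0, 0, -0.09, 0, 0, 0]]}}

```text
time: 6.85
position: [0.4257, 0.509, 0.0295]
tool_rot: [-0.546, -2.044, -0.317]
ft_force: [-0.3, 0.1, -0.9]
grip_width: 0.683
grip_force: 30.0
```

Run:
```python
from h import *
need([.44,.50,.033],tool(150,60,-1),0)
a=ctrl.get_image('side');save(a,'s3.png',(200,130,400,280),3)
need([.44,.50,.033],tool(150,60,-1),0)
```

```text
t 6.85 pos [0.4257 0.509  0.0295] goal [0.4258 0.5082 0.0235] q [-0.32  0.96 -0.28  1.28 -0.64  1.54  0.73] F [-0.3  0.1 -0.9] grip 0.683 30.0
shift units [ 0.     -0.0016 -0.0119]
turn units [ 0.0007  0.0115 -0.0002] deg 0.3
t 6.9 pos [0.4257 0.509  0.0294] goal [0.4258 0.5082 0.0235] q [-0.32  0.96 -0.28  1.28 -0.64  1.54  0.73] F [ 0.2  0.9 -1.8] grip 0.686 30.0
shift units [ 0.0001 -0.0015 -0.0119]
turn units [ 0.0008  0.0108 -0.0001] deg 0.3
```

View pics/s3.png

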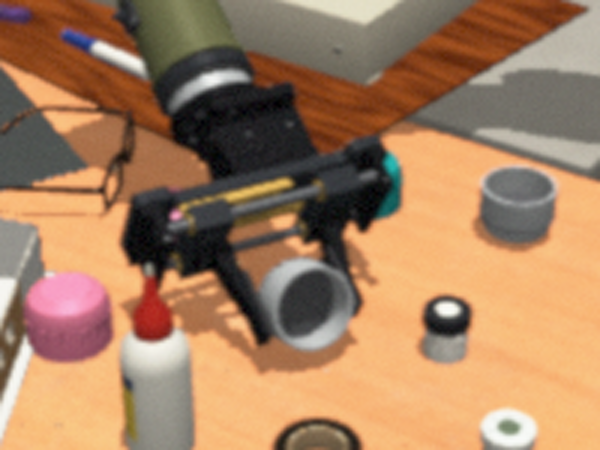

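The pot sits just above the bench with its mouth slightly up, at crop (310,303), and the surroundings are clear. Lowering to contact.

Call:
{"fn": "jog_arm", "kwargs": {"commands": [[0.4, 0, 0, -0.004, 0, 0, 0], [0.4, 0, 0, -0.008, 0, 0, 0], [0.4, 0, 0, -0.012, 0, 0, 0], [0.4, 0, 0, -0.014, 0, 0, 0], [0.4, 0, 0, -0.014, 0, 0, 0]]}}

```text
time: 7.32
position: [0.4258, 0.5088, 0.0225]
tool_rot: [-0.547, -2.043, -0.317]
ft_force: [0.0, -0.1, -1.6]
grip_width: 0.685
grip_force: 30.0
```

Call:
{"fn": "jog_arm", "kwargs": {"commands": [[0.4, 0, 0, -0.002, 0, 0, 0], [0.4, 0, 0, -0.003, 0, 0, 0], [0.72, 0, 0, -0.003, 0, 0, 0], [0.8, 0, 0, -0.003, 0, 0, 0], [1, 0, 0, -0.003, 0, 0, 0]]}}

```text
time: 7.73
position: [0.4258, 0.5091, 0.0216]
tool_rot: [-0.546, -2.043, -0.318]
ft_force: [0.0, -0.1, 0.3]
grip_width: 0.802
grip_force: 0.0
```

Call:
{"fn": "jog_arm", "kwargs": {"commands": [[1, 0, 0, 0, 0, 0, 0], [1, 0, 0, 0, 0, 0, 0], [1, 0, 0, 0, 0, 0, 0], [1, 0, 0, 0, 0, 0, 0], [1, 0, 0, 0, 0, 0, 0]]}}

```text
time: 8.15
position: [0.4258, 0.5088, 0.0211]
tool_rot: [-0.547, -2.043, -0.317]
ft_force: [0.1, 0.1, -0.1]
grip_width: 0.996
grip_force: 0.0
```

Run:
```python
from h import *
a=ctrl.get_image('side');save(a,'s4.png',(200,130,400,280),3)
s=ctrl.get_state();print(s['grip_width'],s['ft_force'],s['position'])
```

```text
0.9953416265550357 [ 0.65208574  0.70906818 -0.01602423] [0.42571932 0.50882593 0.02112407]
```

View pics/s4.png

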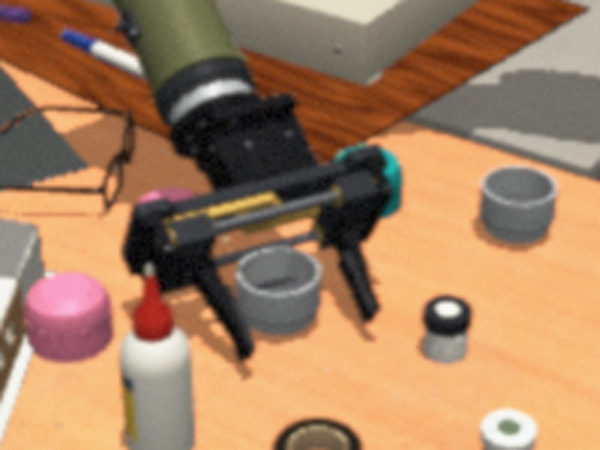

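The pot rolled upright between the open fingers, at crop (278,290). Backing out along the finger axis.

Call:
{"fn": "jog_arm", "kwargs": {"commands": [[1, 0.01, -0.006, 0.007, 0, 0, 0], [1, 0.03, -0.017, 0.02, 0, 0, 0], [1, 0.06, -0.035, 0.04, 0, 0, 0], [1, 0.09, -0.052, 0.06, 0, 0, 0], [1, 0.12, -0.069, 0.08, 0, 0, 0]]}}

```text
time: 8.62
position: [0.4876, 0.4732, 0.0621]
tool_rot: [-0.547, -2.044, -0.317]
ft_force: [1.1, 0.6, 0.9]
grip_width: 1.001
grip_force: 0.0
```

Call:
{"fn": "jog_arm", "kwargs": {"commands": [[1, 0.03, -0.017, 0.03, 0, 0, 0], [1, 0.06, -0.035, 0.07, 0, 0, 0], [1, 0.08, -0.046, 0.13, 0, 0, 0], [1, 0.09, -0.052, 0.18, 0, 0, 0], [1, 0.09, -0.052, 0.2, 0, 0, 0]]}}

```text
time: 9.03
position: [0.5345, 0.447, 0.1656]
tool_rot: [-0.548, -2.048, -0.324]
ft_force: [-0.0, -0.2, 1.3]
grip_width: 1.0
grip_force: 0.0
```

Call:
{"fn": "jog_arm", "kwargs": {"commands": [[1, 0, 0, 0, 0, 0, 0], [1, 0, 0, 0, 0, 0, 0], [1, 0, 0, 0, 0, 0, 0], [1, 0, 0, 0, 0, 0, 0], [1, 0, 0, 0, 0, 0, 0]]}}

```text
time: 9.45
position: [0.5297, 0.4483, 0.1593]
tool_rot: [-0.547, -2.041, -0.314]
ft_force: [-0.1, 0.5, -0.3]
grip_width: 1.0
grip_force: 0.0
```

Run:
```python
from h import *
a=ctrl.get_image('side');save(a,'s5.png',(150,80,470,300),2.4)
s=ctrl.get_state();print(s['time'],s['ft_force'],s['position'])
```

```text
9.5 [-0.14344909 -0.57966064  0.27202718] [0.52991527 0.4483145  0.15964792]
```

View pics/s5.png

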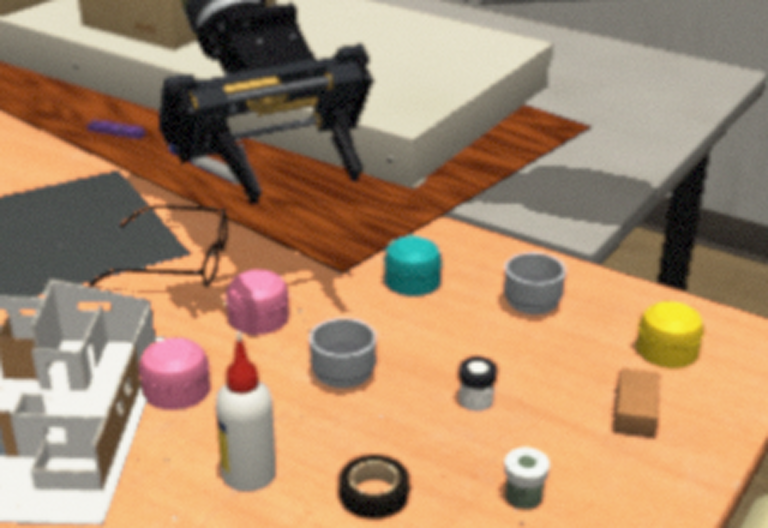

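The pot stands upright with its mouth up at crop (343,352). The arm is clear, and the spare pot and paint pot have not moved. Handing in.

```bash
python3 -c "
from bench import ctrl
print(ctrl.close_job())"
```

```text
the job is handed in; nothing more can be done
None
```

The upside-down pot now stands on its foot, mouth up, with the arm clear and the spare and paint pots unmoved in the last side view. I handed the job in at about 9.5 s; no verdict was shown.

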